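Turn a welded practice plate over the edge of a turning stand

ROBOT

A 6-joint arm with a two-finger parallel gripper is mounted at the origin on a cart in front of the work surface, level with it; the furniture and walls round the work are solid. World frame = base frame: x ahead of the robot, y to its left, z up, the work surface at z = 0. Lengths are in m, angles in rad, forces in N, time in s.
With the tool pointing down it reaches from about 0.35 to 0.975 m from the base axis. Payload 4.9 kg.
Tool frame: the origin (TCP) lies at the very end of the fingers, on their centre line; the grasp point (between the pads) lies manip.grip_point_offset behind it (manip.grip_point_offset is the distance from the TCP to the grasp point, in m); z points along the fingers, y is the line along which they close (so a half turn about z gives the same grasp; the last joint's range is limited). The gripper opens to 85 mm and grips with 20 to 120 N. Pads are 22 mm wide; open, the fingers measure 114 mm over their backs; the gripper's body (76 mm by 85 mm) begins 54 mm behind the grasp point. The pads swing forward as they close: fully open they stand 13 mm farther back than shut.
Start: joints at [1.165, 0.053, 1.613, -0, 1.476, -0.119], TCP at [0.177, 0.599, 0.231] pointing down, gripper open.
Joint ranges: [-3.01, 3.01], [-1.01, 2.22], [0.06, 2.58], [-1.02, 4.17], [0.09, 2.62], [-3.14, 3.14]. Speed limits (rad/s): [2.57, 2.57, 3.14, 3.14, 3.14, 3.14].

INTERFACE

Orientations are given as a unit quaternion [w, x, y, z].
In Python, from plant import manip gives the robot as it stands.
- The arm moves only by the shell command python3 -m crank 'ROWS' [OPENING]. ROWS is JSON, a list of rows, each an object of numbers: "x", "y", "z": the shift along the tool's x, y, z in cm; "turn": the turn about the tool's z in rad. In form: [{"x": .., "y": .., "z": .., "turn": ..}, ...]. A call has 1 to 5 rows; each row shifts and turns the commanded pose from where the row before left it, along the tool's axes as they then stand; what a row does not reach is not made up. A row lasts 1/10 s, in which the tool goes at most 50 mm and 8.59 degrees, less where a joint would pass 70% of its speed; a pose out of reach is approached as far as the arm can. A call with a gripper value outside its range is refused whole. OPENING is the opening in per cent of the stroke, from 0 (shut) to 100 (fully open), set as the call begins (- or left out, the last holds). The fingers move at their own pace and stop on an object; the grip force is fixed at half the most. Time passes only in rows, so rows that do not move let the fingers close. It gives the time, the measured TCP pose, the force, the opening and the grip force at its end, in the units of the state.
- manip.state(): the state, without advancing time (a new reading comes with each control period).
- manip.grab_frame(name): name is "scene" or "top"; returns (picture, depth): 480x640x3 uint8, red, green, blue; 480x640 float32, m along the optical axis (not along the pixel's ray), 0 where there is no reading.
- manip.camera_model(name): a dict with "mtx" (3x3 intrinsics, pixels), "world_to_cam" (4x4, takes a point from world to camera coordinates). Camera axes: x right, y down, z forward; pixel columns grow to the right and rows downward; lengths in m; the calibration is good to about 2 mm. A picture is of the moment at which its call begins. camera_model takes no time and is no camera call.
- manip.job_done(): hands the job in; it is judged then, once.
The state is a dict: "time": time; "joint_pos": joint angles; "joint_vel": joint speeds; "joint_efforts": joint torques, N m; "tool_pos": TCP position; "tool_rot": TCP orientation; "contact_force": force on the tool from outside, world axes, zero at the start; "ft_torque": the same for the moment, N m; "gripper_width": opening from 0.0 (shut) to 1.0 (fully open); "grasp_force": force on a finger pad.
Only numpy, scipy, OpenCV 4.12 (cv2) and the standard library are available. Lean on these libraries where they do the work, as an engineer would, in place of code of your own. Each camera call takes 0.05 s, during which the arm holds its last target. There are 200 camera calls.

TASK

Turn the practice plate that has the weld bead over, so that its back can be inspected. Slide it lengthwise off the stand's edge towards the rubber pad until it tips down and comes to rest leaning against the edge, then get behind its raised end and push it on over, so that it ends lying flat on the rubber pad with the bead face down. Leave the plain plate beside it where it lies.

Things in the scene. Friction and masses are not known exactly. Their poses are not given: they have to be found in the camera images.
- turning_stand: fixed stand on the table, 290 mm long in x, 160 mm wide in y. Origin at table height under the middle of its drop edge (x = 0, along y). Towards +x a blue block with a flat deck, x = 0 to 140 mm, top 55 mm above the table; towards -x a black rubber pad. A plate pushed off the deck tips when its middle passes the edge and comes to lean on the edge, 47 mm above the pad
- pad_centre (a point): centre of the top of the stand's black rubber pad, 8 mm above the table, 75 mm in front of the drop edge; axes as the stand's. The pad is 146 mm long in x, 154 mm wide in y
- welded_plate: loose grey steel plate 50 x 100 x 6 mm, 0.2 to 0.3 kg, with a weld bead along its upper face. Origin at the centre of its back (lower) face; y along its 100 mm length, z out of the bead face (up at the start). Lies flat on the deck, length square to the drop edge, 10 to 25 mm from it. Leaning, it is about 57 degrees steep: low end on the pad 30 mm before the edge, raised end 92 mm above the table
- plain_plate: loose grey steel plate 50 x 100 x 6 mm without bead, lying on the deck beside the welded one, about 35 mm between them, on either side of it. Origin at the centre of its lower face, y along its length. Leave it alone

How it is judged:
By the outcome, as a careful person would: the job done as asked, in the order asked, and still so for the second after the job is handed in, with the robot touching nothing.
It also fails if it takes over 32 s, if anything falls off the work surface, if the arm or the gripper's body presses on something with over 40 N, if the wrist force passes 120 N, or if a joint passes its speed limit or range.

## Working session

There is one attempt and no reset: what is moved stays moved. The work goes in short steps, Python scripts to look and compute and a shell command to move; the robot and the scene stay as the last step left them, time stands still between calls to the robot, and variables do not carry over. Pictures are saved under pics/ and viewed, at most 10 in all, crops included, and the job is handed in when it is done.

```bash
mkdir -p pics; python3 - <<'E'
from plant import manip
import cv2,numpy as np
for n in("scene","top"):
    p,d=manip.grab_frame(n); cv2.imwrite(f"pics/{n}0.png",p[:,:,::-1]); np.save(f"pics/{n}0.npy",d)
    m=manip.camera_model(n); print(n,np.round(m["mtx"],1).tolist(),np.round(m["world_to_cam"],3).tolist())
s=manip.state();print(s["tool_rot"],s["time"],manip.grip_point_offset,s["contact_force"])
E
```

```text
scene [[502.8, 0.0, 317.6], [0.0, 502.8, 238.0], [0.0, 0.0, 1.0]] [[-0.994, -0.105, 0.002, 0.527], [-0.076, 0.708, -0.702, 0.015], [0.072, -0.698, -0.712, 0.903], [0.0, 0.0, 0.0, 1.0]]
top [[551.9, 0.0, 313.0], [0.0, 551.9, 247.7], [0.0, 0.0, 1.0]] [[0.004, -1.0, 0.008, 0.07], [-0.987, -0.005, -0.16, 0.528], [0.16, -0.007, -0.987, 0.84], [0.0, 0.0, 0.0, 1.0]]
[-2.39704475e-04  1.42902714e-01  9.89736304e-01 -8.97396008e-04] 0.1 0.0187 [ 0.47658957 -0.26503004 -0.72337037]
```

View pics/top0.png

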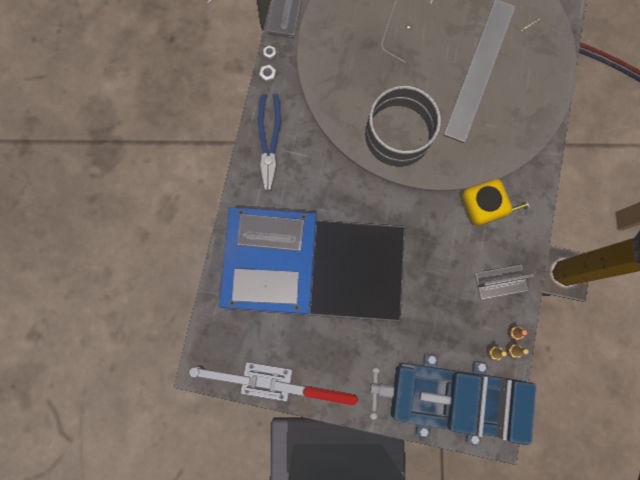

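View pics/scene0.png

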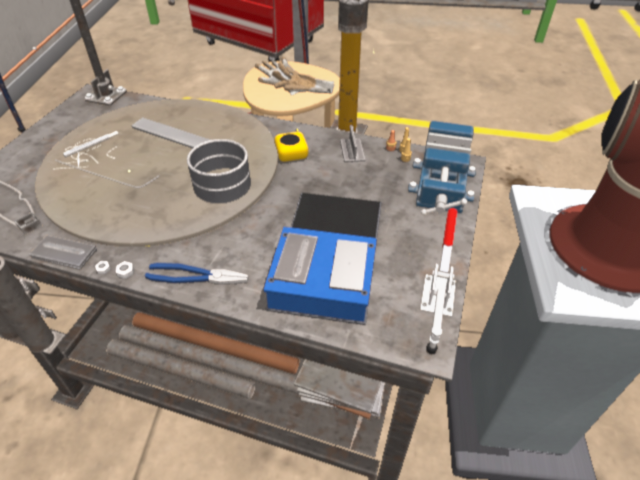

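Top view: the welded plate is at about (272,233) with its bead visible, and the plain plate is at (266,287). The drop edge is near u=314 and the pad lies to its right, towards world -y. The scene view agrees, with the bead plate at (296,258) on the side away from the robot.

```bash
cat > h.py <<'E'
from plant import manip
import cv2,numpy as np
def ray(n,uv,z):
    m=manip.camera_model(n);T=np.array(m["world_to_cam"]);R=T[:3,:3];c=-R.T@T[:3,3]
    uv=np.atleast_2d(uv);d=(np.linalg.inv(m["mtx"])@np.c_[uv,np.ones(len(uv))].T).T@R
    return c+d*((z-c[2])/d[:,2])[:,None]
E
python3 - <<'E'
from h import *
p=cv2.imread("pics/top0.png");h=cv2.cvtColor(p,cv2.COLOR_BGR2HSV)
b=cv2.inRange(h,(105,120,60),(125,255,255)); b[:190]=0;b[325:]=0;b[:,330:]=0;b[:,:210]=0
c=max(cv2.findContours(b,0,2)[0],key=cv2.contourArea)
fill=np.zeros_like(b);cv2.drawContours(fill,[c],-1,255,-1)
holes=cv2.morphologyEx(fill&~b,cv2.MORPH_OPEN,np.ones((5,5)))
for q in cv2.findContours(holes,0,2)[0]:
    if cv2.contourArea(q)<300: continue
    w=ray("top",q[:,0].astype(float),.061)[:,:2].astype(np.float32)
    r=cv2.minAreaRect(w);print("plate",cv2.contourArea(q),r);print(np.round(cv2.boxPoints(r),4).tolist())
w=ray("top",c[:,0].astype(float),.055)[:,:2].astype(np.float32);r=cv2.minAreaRect(w);print("deck",r,cv2.boxPoints(r).round(4).tolist())
k=cv2.inRange(p,(0,0,0),(45,45,45));k[:200]=0;k[330:]=0;k[:,:312]=0;k[:,412:]=0
c=max(cv2.findContours(k,0,2)[0],key=cv2.contourArea)
w=ray("top",c[:,0].astype(float),.008)[:,:2].astype(np.float32);r=cv2.minAreaRect(w);print("pad",r,cv2.boxPoints(r).round(4).tolist())
E
```

```text
plate 2119.5 ((0.46383681893348694, 0.14827659726142883), (0.05721123144030571, 0.10596276819705963), 0.28632956743240356)
[[0.4350000023841858, 0.20110000669956207], [0.43549999594688416, 0.09520000219345093], [0.4927000105381012, 0.09539999812841415], [0.49219998717308044, 0.2013999968767166]]
plate 2031.0 ((0.552219033241272, 0.1400127112865448), (0.10661415010690689, 0.05776052922010422), 85.61631774902344)
[[0.5192999839782715, 0.08910000324249268], [0.5769000053405762, 0.08470000326633453], [0.585099995136261, 0.19099999964237213], [0.5274999737739563, 0.19539999961853027]]
deck ((0.5070951581001282, 0.14249193668365479), (0.1388959437608719, 0.15888433158397675), 85.9856948852539) [[0.4230000078678131, 0.07880000025033951], [0.5814999938011169, 0.06769999861717224], [0.5911999940872192, 0.2062000036239624], [0.4327000081539154, 0.21729999780654907]]
pad ((0.47174587845802307, -0.023628944531083107), (0.0, 0.0), 0.0) [[0.4717000126838684, -0.023600000888109207], [0.4717000126838684, -0.023600000888109207], [0.4717000126838684, -0.023600000888109207], [0.4717000126838684, -0.023600000888109207]]
```

```bash
python3 -m crank '[{"turn":-0.108},{"turn":-0.108},{"x":-3.2,"y":-2.8},{"x":-3.2,"y":-2.8},{"x":-3.2,"y":-2.8}]' 0; python3 -m crank '[{"x":-3.2,"y":-2.8},{"x":-3.2,"y":-2.8},{"x":-3.2,"y":-2.8},{"x":-3.2,"y":-2.8},{"x":-3.2,"y":-2.8}]'; python3 -m crank '[{"x":-3.2,"y":-2.8},{"x":-3.2,"y":-2.8},{"x":-3.2,"y":-2.8},{"x":-3.2,"y":-2.8},{}]'
cat > st.py <<'E'
# pose in stand frame (mm): ex=86deg, origin measured
from h import *
from scipy.spatial.transform import Rotation as Ro
O=np.array([.502,.073]);ex=np.array([.07,.9976]);ey=np.array([-.9976,.07])
s=manip.state();p=np.array(s["tool_pos"]);R=Ro.from_quat(s["tool_rot"],scalar_first=True).as_matrix()
print("t",round(s["time"],2),"stand mm",((p[:2]-O)@np.c_[ex,ey]*1e3).round(1),"z",round(p[2]*1e3,1),"toolx deg",np.degrees(np.arctan2(R[1,0],R[0,0])).round(1),"F",np.round(s["contact_force"],1),s["gripper_width"])
W=np.array([.552,.140]);print("plate",((W-O)@np.c_[ex,ey]*1e3).round(1))
E
python3 st.py
```

```text
t 0.1 stand mm [501.9 361.5] z 230.2 toolx deg 163.6 F [ 0.5 -0.3 -0.7] 1.0031097330735101
plate [ 70.3 -45.2]schema error: expected keys x, y, z, turn
schema error: expected keys x, y, z, turn
schema error: expected keys x, y, z, turn
```

```bash
python3 -m crank '[{"x":0,"y":0,"z":0,"turn":-0.108},{"x":0,"y":0,"z":0,"turn":-0.108},{"x":-3.2,"y":-2.8,"z":0,"turn":0},{"x":-3.2,"y":-2.8,"z":0,"turn":0},{"x":-3.2,"y":-2.8,"z":0,"turn":0}]' 0; python3 -m crank '[{"x":-3.2,"y":-2.8,"z":0,"turn":0},{"x":-3.2,"y":-2.8,"z":0,"turn":0},{"x":-3.2,"y":-2.8,"z":0,"turn":0},{"x":-3.2,"y":-2.8,"z":0,"turn":0},{"x":-3.2,"y":-2.8,"z":0,"turn":0}]';  python3 -m crank '[{"x":-3.2,"y":-2.8,"z":0,"turn":0},{"x":-3.2,"y":-2.8,"z":0,"turn":0},{"x":-3.2,"y":-2.8,"z":0,"turn":0},{"x":-3.2,"y":-2.8,"z":0,"turn":0},{"x":0,"y":0,"z":0,"turn":0}]'; python3 st.py
```

```text
time: 0.6
tool_pos: [0.267, 0.5077, 0.2306]
tool_rot: [-0.0, 0.035, 0.999, -0.0]
contact_force: [-0.1, -0.2, -0.5]
gripper_width: 0.143
grasp_force: 0.0
time: 1.1
tool_pos: [0.417, 0.3563, 0.2308]
tool_rot: [-0.0, 0.035, 0.999, -0.0]
contact_force: [0.4, 0.5, 0.8]
gripper_width: 0.0
grasp_force: 0.0
time: 1.6
tool_pos: [0.5385, 0.2336, 0.2306]
tool_rot: [-0.0, 0.038, 0.999, -0.001]
contact_force: [-0.7, 0.9, -0.5]
gripper_width: 0.002
grasp_force: 0.0
t 1.6 stand mm [162.8 -25.2] z 230.6 toolx deg 175.6 F [-0.7  0.9 -0.5] 0.001550724535137116
plate [ 70.3 -45.2]
```

```bash
python3 -m crank '[{"x":-2.0,"y":-0.5,"z":3,"turn":0},{"x":0,"y":0,"z":4,"turn":0},{"x":0,"y":0,"z":4,"turn":0},{"x":0,"y":0,"z":4,"turn":0},{"x":0,"y":0,"z":2.3,"turn":0}]'; python3 -m crank '[{"x":0,"y":0,"z":0,"turn":0}]'; python3 - <<'E'
from h import *
p,d=manip.grab_frame("top");cv2.imwrite("pics/top1.png",cv2.resize(p[170:340,190:430,::-1],None,fx=3,fy=3))
E
python3 st.py
```

```text
time: 2.1
tool_pos: [0.5524, 0.2306, 0.0538]
tool_rot: [-0.003, 0.035, 0.999, -0.001]
contact_force: [-0.3, 0.5, 0.1]
gripper_width: 0.004
grasp_force: 0.0
time: 2.2
tool_pos: [0.5512, 0.2303, 0.053]
tool_rot: [-0.005, 0.035, 0.999, -0.001]
contact_force: [-0.6, 0.5, 0.1]
gripper_width: 0.001
grasp_force: 0.0
t 2.25 stand mm [161.  -40.2] z 56.0 toolx deg 176.0 F [ 0.7 -0.3 -0.3] -0.004096198876701483
plate [ 70.3 -45.2]
```

View pics/top1.png

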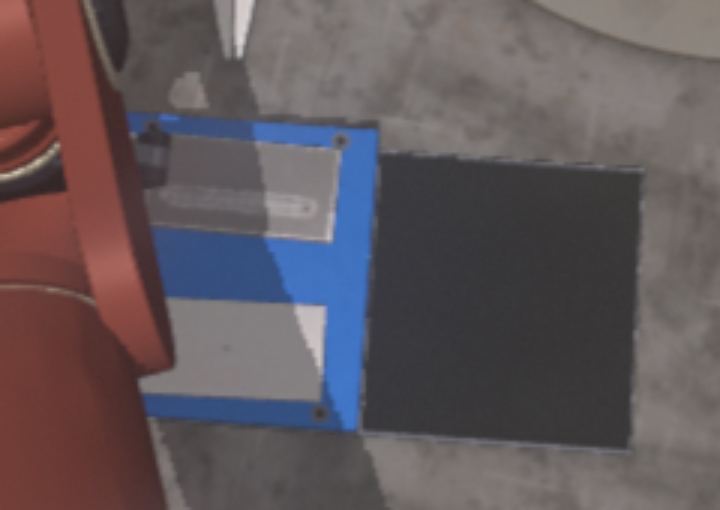

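The top view shows the arm over the far end of the deck. Both plates are unmoved, with the front end of the welded plate at crop (335,195) and the plain plate below it. I'll settle first, then push.

```bash
python3 -m crank '[{"x":-0.4,"y":0,"z":0,"turn":0},{"x":0,"y":0,"z":0,"turn":0},{"x":0,"y":0,"z":0,"turn":0}]'; python3 st.py
```

```text
time: 2.55
tool_pos: [0.5612, 0.2309, 0.0606]
tool_rot: [0.002, 0.035, 0.999, 0.001]
contact_force: [-0.6, -0.3, -0.8]
gripper_width: 0.001
grasp_force: 0.0
t 2.55 stand mm [161.7 -48. ] z 60.6 toolx deg 175.9 F [-0.6 -0.3 -0.8] 0.001096459853357839
plate [ 70.3 -45.2]
```

```bash
for i in 1 2 3; do python3 -m crank '[{"x":0,"y":0,"z":0,"turn":0}]' >/dev/null; python3 st.py|head -1; done
```

```text
t 2.65 stand mm [161.4 -47.3] z 59.7 toolx deg 175.9 F [-0.4  0.5  0.7] 0.00013779794397301805
t 2.75 stand mm [161.2 -46.8] z 59.0 toolx deg 175.9 F [ 0.6 -0.4  0.1] -0.0010295569482492162
t 2.85 stand mm [161.1 -46.5] z 58.5 toolx deg 175.9 F [ 0.7 -0.4  0.3] -0.0006778839313166694
```

```bash
python3 -m crank '[{"x":0.15,"y":-0.5,"z":0.03,"turn":0},{"x":0,"y":-0.5,"z":0,"turn":0},{"x":0,"y":-0.5,"z":0,"turn":0},{"x":0,"y":-0.5,"z":0,"turn":0},{"x":0,"y":0,"z":0,"turn":0}]'>/dev/null; python3 st.py;python3 -m crank '[{"x":0,"y":-0.5,"z":0,"turn":0},{"x":0,"y":-0.5,"z":0,"turn":0},{"x":0,"y":-0.5,"z":0,"turn":0},{"x":0,"y":-0.5,"z":0,"turn":0}]'>/dev/null; python3 st.py
```

```text
t 3.35 stand mm [140.3 -45. ] z 57.9 toolx deg 175.9 F [ 0.4 -0.4 -0.2] -8.979984012360985e-05
plate [ 70.3 -45.2]
t 3.75 stand mm [121.  -44.9] z 58.0 toolx deg 175.9 F [-0.8  2.9 -1.1] -2.3171731221393903e-05
plate [ 70.3 -45.2]
```

```bash
python3 -m crank '[{"x":0,"y":-0.6,"z":0,"turn":0},{"x":0,"y":-0.6,"z":0,"turn":0},{"x":0,"y":-0.6,"z":0,"turn":0},{"x":0,"y":-0.6,"z":0,"turn":0},{"x":0,"y":-0.6,"z":0,"turn":0}]'>/dev/null; python3 st.py; python3 - <<'E'
from h import *
p,d=manip.grab_frame("top");cv2.imwrite("pics/top2.png",cv2.resize(p[170:340,190:430,::-1],None,fx=3,fy=3))
E
```

```text
t 4.25 stand mm [ 90.6 -44.9] z 58.0 toolx deg 175.9 F [ 0.1  2.  -1.2] 0.0011176075650364773
plate [ 70.3 -45.2]
```

View pics/top2.png

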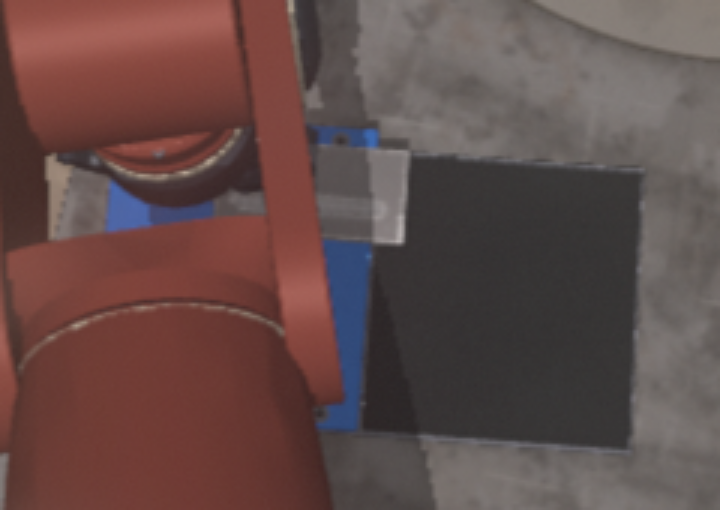

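The plate is pushed straight. Its front end at crop (408,195) overhangs the edge by about 18 mm, which puts the finger's contact offset at about 9 mm. Its centre should pass the edge with the TCP near x≈58.

```bash
python3 -m crank '[{"x":0,"y":-0.6,"z":0,"turn":0},{"x":0,"y":-0.6,"z":0,"turn":0},{"x":0,"y":-0.6,"z":0,"turn":0},{"x":0,"y":-0.6,"z":0,"turn":0},{"x":0,"y":-0.4,"z":0,"turn":0}]'>/dev/null; python3 st.py|head -1; python3 -m crank '[{"x":0,"y":-0.4,"z":0,"turn":0},{"x":0,"y":-0.4,"z":0,"turn":0},{"x":0,"y":0,"z":0,"turn":0},{"x":0,"y":0,"z":0,"turn":0}]'>/dev/null; python3 st.py|head -1;python3 - <<'E'
from h import *
p,d=manip.grab_frame("scene");cv2.imwrite("pics/sc3.png",cv2.resize(p[160:340,230:430,::-1],None,fx=3,fy=3))
E
```

```text
t 4.8 stand mm [ 62.6 -45. ] z 58.1 toolx deg 175.9 F [0.1 2.1 0.2] -0.0008778340681684012
t 5.2 stand mm [ 54.7 -44.9] z 58.0 toolx deg 175.9 F [ 0.6 -0.1 -0.4] 0.0004331178938243225
```

View pics/sc3.png

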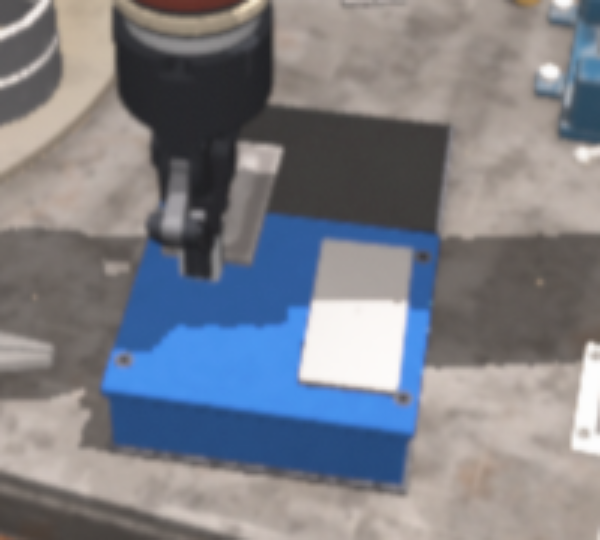

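The scene crop shows the plate still roughly flat across the edge, between crop (262,148) and (240,262), perhaps near balance. I'll check its heights from depth before pushing on.

```bash
cat > pl.py <<'E'
from h import *
O=np.array([.502,.073]);E2=np.array([[.07,-.9976],[.9976,.07]])
def cloud(n):
    p,d=manip.grab_frame(n);m=manip.camera_model(n);T=np.array(m["world_to_cam"])
    v,u=np.mgrid[:480,:640];c=(np.linalg.inv(m["mtx"])@np.c_[u.ravel(),v.ravel(),np.ones(u.size)].T)*d.ravel()
    w=(T[:3,:3].T@(c-T[:3,3:4])).T; w[d.ravel()==0]=9
    return np.c_[(w[:,:2]-O)@E2,w[:,2]]*1e3
if __name__=="__main__":
    for n in("scene","top"):
        c=cloud(n);print(n)
        for x in range(-150,60,10):
            k=(abs(c[:,0]-x-5)<5)&(c[:,1]<-26)&(c[:,1]>-64)&(c[:,2]<125)
            if k.sum()>3: print(x+5,k.sum(),np.percentile(c[k,2],[10,50,90]).round())
E
python3 -m crank '[{"x":0,"y":0,"z":0,"turn":0},{"x":0,"y":0,"z":0,"turn":0}]'|head -1; python3 pl.py
```

```text
time: 5.45
scene
-145 22 [6. 7. 9.]
-135 37 [6. 7. 9.]
-125 48 [6. 7. 9.]
-115 53 [6. 7. 9.]
-105 25 [ 7.  8. 10.]
-65 45 [-491. -489. -485.]
-55 59 [-491. -487.    7.]
-45 97 [-490. -486.   58.]
-35 87 [-491. -487.   59.]
-25 80 [-490. -485.   60.]
-15 91 [-490. -485.   61.]
-5 88 [-490. -487.   62.]
5 117 [-498. -489.   62.]
15 193 [-535. -508.   62.]
25 107 [-719. -538.   64.]
35 86 [-542. -538.   64.]
45 125 [-542.   54.   64.]
55 150 [-541.   53.   81.]
top
-145 131 [5. 7. 9.]
-135 133 [ 6.  7. 10.]
-125 135 [ 6.  7. 10.]
-115 134 [5. 7. 9.]
-105 135 [5. 7. 9.]
-95 134 [6. 7. 9.]
-85 133 [6. 8. 9.]
-75 135 [6. 8. 9.]
-65 134 [5. 7. 9.]
-55 98 [ 6. 53. 58.]
-45 150 [55. 57. 59.]
-35 146 [56. 58. 60.]
-25 136 [57. 59. 61.]
-15 7 [58. 59. 60.]
5 22 [60. 62. 64.]
15 75 [ 61.  63. 115.]
25 90 [ 61.  64. 122.]
35 54 [61. 63. 66.]
45 29 [54. 63. 65.]
55 23 [53. 55. 57.]
```

```bash
python3 -m crank '[{"x":0,"y":-0.3,"z":0,"turn":0},{"x":0,"y":-0.3,"z":0,"turn":0},{"x":0,"y":0,"z":0,"turn":0},{"x":0,"y":0,"z":0,"turn":0}]'|head -1;python3 st.py|head -1; python3 pl.py|sed -n '/top/,$p'
```

```text
time: 5.95
t 5.95 stand mm [ 48.9 -45. ] z 58.1 toolx deg 175.9 F [0.9 0.3 0.5] 0.0018769518034365128
top
-145 130 [5. 7. 9.]
-135 132 [6. 7. 9.]
-125 135 [5. 7. 9.]
-115 138 [ 6.  8. 10.]
-105 133 [ 5.  7. 10.]
-95 137 [6. 8. 9.]
-85 135 [5. 7. 9.]
-75 137 [5. 7. 9.]
-65 113 [ 5.  7. 10.]
-55 129 [54. 55. 57.]
-45 147 [55. 57. 59.]
-35 138 [56. 58. 60.]
-25 13 [55. 57. 59.]
-5 4 [59. 60. 62.]
5 79 [60. 62. 64.]
15 85 [ 61.  63. 120.]
25 63 [ 61.  64. 105.]
35 34 [62. 63. 66.]
45 24 [53. 55. 64.]
55 22 [53. 55. 56.]
```

```bash
python3 -m crank '[{"x":0,"y":0.5,"z":0,"turn":0},{"x":0,"y":0.5,"z":0,"turn":0},{"x":0,"y":0,"z":0,"turn":0},{"x":0,"y":0,"z":0,"turn":0}]'|head -1;python3 st.py|head -1; python3 pl.py|sed -n '/top/,$p'|tail -14
```

```text
time: 6.45
t 6.45 stand mm [ 59.4 -44.8] z 57.9 toolx deg 176.0 F [ 0.1 -0.4  0. ] 0.00012580446354431147
-95 138 [ 5.  7. 10.]
-85 131 [ 6.  7. 10.]
-75 137 [5. 7. 9.]
-65 132 [6. 8. 9.]
-55 134 [5. 7. 9.]
-45 133 [ 6.  8. 13.]
-35 128 [15. 21. 26.]
-25 138 [29. 34. 39.]
-15 64 [40. 43. 47.]
15 49 [81. 85. 94.]
25 74 [ 53.  86. 122.]
35 74 [ 54.  55. 113.]
45 47 [53. 54. 56.]
55 26 [53. 55. 57.]
```

It tipped once I backed the finger off. It now leans with the low end near x≈-38 and the raised end near x≈25, z≈90. Next I raise the finger behind that end and push.

```bash
python3 -m crank '[{"x":0,"y":0,"z":-1.0,"turn":0},{"x":0,"y":0,"z":-1.0,"turn":0},{"x":0,"y":-0.5,"z":0,"turn":0},{"x":0,"y":-0.5,"z":0,"turn":0},{"x":0,"y":-0.5,"z":0,"turn":0}]'|head -1;python3 st.py|head -1;  python3 -m crank '[{"x":0,"y":-0.5,"z":0,"turn":0},{"x":0,"y":-0.5,"z":0,"turn":0},{"x":0,"y":-0.5,"z":0,"turn":0},{"x":0,"y":-0.5,"z":0,"turn":0},{"x":0,"y":-0.5,"z":0,"turn":0}]'|head -1;python3 st.py|head -1;python3 pl.py|sed -n '/top/,$p'|tail -14; python3 - <<'E'
from h import *
p,d=manip.grab_frame("scene");cv2.imwrite("pics/sc4.png",cv2.resize(p[160:340,230:430,::-1],None,fx=3,fy=3))
E
```

```text
time: 7.05
t 7.05 stand mm [ 43.5 -44.8] z 78.0 toolx deg 175.9 F [-0.3  0.   0.8] 0.003123479939747099
time: 7.55
t 7.55 stand mm [ 23.1 -48.8] z 84.1 toolx deg 175.9 F [-3.1 17.3 26.4] -0.00045140707092436715
-105 132 [ 6.  8. 10.]
-95 137 [ 6.  8. 10.]
-85 90 [6. 7. 9.]
-45 16 [16. 18. 20.]
-35 121 [22. 29. 36.]
-25 114 [39. 46. 53.]
-15 105 [55. 63. 71.]
-5 102 [ 8. 78. 86.]
5 61 [55. 92. 96.]
15 53 [53. 55. 57.]
25 55 [52. 54. 56.]
35 59 [53. 54. 56.]
45 73 [52. 54. 56.]
55 93 [52. 54. 56.]
```

View pics/sc4.png

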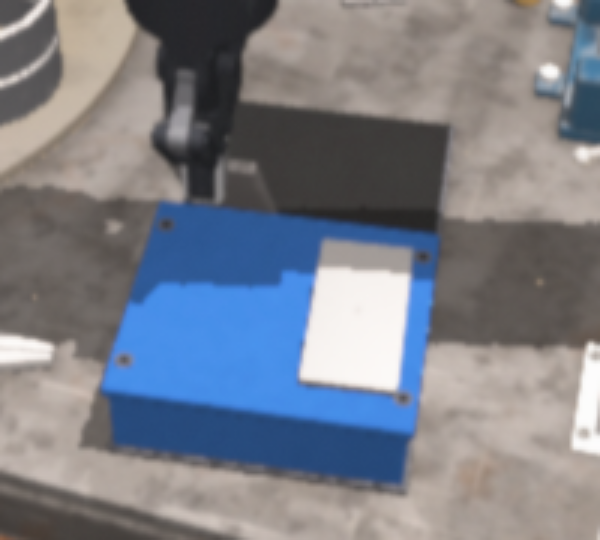

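The scene crop shows the plate's top edge at crop (240,165) against the finger at (205,190). The 26 N upward force means the finger's sloped back is pressing down on the plate end and jamming it, rather than turning it over. I'll back off and turn the tool a quarter, so the flat finger sides push.

```bash
python3 -m crank '[{"x":0,"y":0.8,"z":0,"turn":0},{"x":0,"y":0.8,"z":0,"turn":0},{"x":0,"y":1.2,"z":0,"turn":0},{"x":0,"y":1.2,"z":0,"turn":0},{"x":0,"y":1,"z":0,"turn":0}]'|head -1;python3 st.py|head -1;python3 pl.py|sed -n '/top/,$p'|tail -14; python3 -c "
from h import *
print(np.round(manip.state()['joint_pos'],2))"
```

```text
time: 8.2
t 8.2 stand mm [ 69.9 -44.3] z 77.1 toolx deg 176.0 F [ 0.   0.2 -0.3] 0.001397109976265353
-85 133 [ 5.  7. 10.]
-75 138 [5. 7. 9.]
-65 135 [6. 8. 9.]
-55 136 [6. 8. 9.]
-45 130 [ 6. 12. 17.]
-35 130 [19. 24. 29.]
-25 138 [31. 36. 41.]
-15 144 [42. 47. 53.]
-5 146 [53. 58. 63.]
5 31 [63. 65. 69.]
25 16 [54. 54. 58.]
35 82 [53. 55. 57.]
45 79 [53. 55. 56.]
55 70 [53. 54. 56.]
[ 0.12  0.07  1.87  0.    1.21 -1.38]
```

```bash
python3 -m crank '[{"x":0,"y":0,"z":0,"turn":0.143},{"x":0,"y":0,"z":0,"turn":0.143},{"x":0,"y":0,"z":0,"turn":0.143},{"x":0,"y":0,"z":0,"turn":0.143},{"x":0,"y":0,"z":0,"turn":0.143}]' 30|head -1;python3 -m crank '[{"x":0,"y":0,"z":0,"turn":0.143},{"x":0,"y":0,"z":0,"turn":0.143},{"x":0,"y":0,"z":0,"turn":0.143},{"x":0,"y":0,"z":0,"turn":0.143},{"x":0,"y":0,"z":0,"turn":0.143}]'|head -1;python3 -m crank '[{"x":0,"y":0,"z":0,"turn":0.143},{"x":-0.5,"y":0,"z":0.7,"turn":0},{"x":-0.5,"y":0,"z":0.5,"turn":0},{"x":-0.5,"y":0,"z":0,"turn":0},{"x":0,"y":0,"z":0,"turn":0}]'|head -1;python3 st.py|head -1;
```

```text
time: 8.8
time: 9.3
time: 9.8
t 9.8 stand mm [ 53.2 -44.5] z 65.4 toolx deg 85.8 F [ 0.1  0.1 -0.4] 0.3008589234277721
```

```bash
python3 -m crank '[{"x":-0.5,"y":0,"z":0,"turn":0},{"x":-0.5,"y":0,"z":0,"turn":0},{"x":-0.5,"y":0,"z":0,"turn":0},{"x":-0.5,"y":0,"z":0,"turn":0},{"x":-0.5,"y":0,"z":0,"turn":0}]'|head -1;python3 st.py|head -1;python3 -m crank '[{"x":-0.5,"y":0,"z":0,"turn":0},{"x":-0.5,"y":0,"z":0,"turn":0}]'|head -1;python3 st.py|head -1;python3 pl.py|sed -n '/top/,$p'|tail -14
```

```text
time: 10.3
t 10.3 stand mm [ 29.1 -45.2] z 66.6 toolx deg 85.8 F [-0.3  1.8  1.4] 0.29628625639200684
time: 10.5
t 10.5 stand mm [ 18.7 -44.9] z 66.2 toolx deg 85.8 F [0.5 0.8 1.5] 0.3012892590153186
-125 135 [6. 8. 9.]
-115 137 [5. 7. 9.]
-105 129 [ 6.  8. 10.]
-95 134 [ 6.  8. 10.]
-85 106 [ 5.  8. 10.]
-45 28 [15. 20. 25.]
-35 136 [25. 32. 41.]
-25 136 [44. 51. 59.]
-15 94 [60. 68. 77.]
-5 52 [ 5. 83. 90.]
5 5 [53. 94. 96.]
35 21 [53. 55. 56.]
45 52 [53. 54. 56.]
55 86 [53. 55. 57.]
```

```bash
python3 -m crank '[{"x":-0.6,"y":0,"z":0,"turn":0},{"x":-0.6,"y":0,"z":0,"turn":0},{"x":-0.6,"y":0,"z":0,"turn":0},{"x":-0.6,"y":0,"z":0,"turn":0},{"x":-0.6,"y":0,"z":0,"turn":0}]'|head -1;python3 st.py|head -1;python3 pl.py|sed -n '/top/,$p'|tail -14
```

```text
time: 11.1
t 11.1 stand mm [-11.3 -45.2] z 67.1 toolx deg 85.8 F [-1.9  2.2  8.4] 0.2978044457298368
-135 130 [5. 7. 9.]
-125 12 [6. 8. 9.]
-85 60 [6. 7. 9.]
-75 139 [6. 8. 9.]
-65 134 [6. 7. 9.]
-55 123 [6. 8. 9.]
-45 68 [ 7. 17. 46.]
-35 35 [ 7. 63. 84.]
-25 6 [ 7.  8. 10.]
-5 10 [ 4.  7. 53.]
5 41 [53. 55. 57.]
15 68 [53. 54. 56.]
25 124 [53. 55. 57.]
35 128 [52. 54. 56.]
```

```bash
python3 -m crank '[{"x":-0.5,"y":0,"z":-0.2,"turn":0},{"x":-0.5,"y":0,"z":-0.2,"turn":0},{"x":-0.5,"y":0,"z":0,"turn":0}]'|head -1;python3 st.py|head -1;python3 -m crank '[{"x":-0.5,"y":0,"z":0,"turn":0},{"x":-0.5,"y":0,"z":0,"turn":0},{"x":0,"y":0,"z":0,"turn":0},{"x":0,"y":0,"z":0,"turn":0}]'|head -1;python3 st.py|head -1;python3 pl.py|sed -n '/top/,$p'
```

```text
time: 11.5
t 11.5 stand mm [-26.6 -44.6] z 70.0 toolx deg 85.8 F [-1.1  0.1 -0.2] 0.29769109650632164
time: 11.9
t 11.9 stand mm [-36.1 -44.5] z 69.9 toolx deg 85.8 F [ 0.2 -0.4 -0.8] 0.29736122549419775
top
-115 84 [12. 13. 15.]
-105 140 [12. 13. 15.]
-95 132 [11. 14. 16.]
-85 123 [12. 14. 15.]
-75 87 [11. 13. 16.]
-65 61 [11. 14. 15.]
-55 17 [12. 13. 15.]
-25 51 [6. 7. 9.]
-15 94 [5. 8. 9.]
-5 133 [ 4.  7. 10.]
5 106 [52. 54. 56.]
35 61 [53. 55. 57.]
45 147 [53. 54. 56.]
55 147 [53. 55. 57.]
```

Over and flat: the top surface is at about 14 mm. I'll retreat and check.

```bash
python3 -m crank '[{"x":0.5,"y":0,"z":-2,"turn":0},{"x":2,"y":0,"z":-3,"turn":0},{"x":4,"y":0,"z":-3,"turn":0},{"x":4,"y":0,"z":-3,"turn":0},{"x":4,"y":0,"z":-1,"turn":0}]'|head -1;python3 -m crank '[{"x":4,"y":0,"z":0,"turn":0},{"x":4,"y":0,"z":0,"turn":0},{"x":4,"y":0,"z":0,"turn":0},{"x":4,"y":0,"z":0,"turn":0},{"x":0,"y":0,"z":0,"turn":0}]'|head -1;python3 st.py|head -1; python3 pl.py|sed -n '/top/,$p'|head -14; python3 - <<'E'
from h import *
a=cv2.resize(manip.grab_frame("top")[0][170:340,190:430,::-1],(480,340));b=cv2.resize(manip.grab_frame("scene")[0][160:330,230:370,::-1],(280,340))
cv2.imwrite("pics/end.png",np.hstack([a,b]))
E
```

```text
time: 12.5
time: 13.0
t 13.0 stand mm [273.5 -44.5] z 189.7 toolx deg 86.1 F [-0.3 -1.3 -0.2] 0.3032176158374887
top
-145 137 [12. 13. 15.]
-135 137 [11. 14. 16.]
-125 135 [11. 14. 15.]
-115 136 [11. 14. 15.]
-105 138 [11. 14. 16.]
-95 134 [11. 13. 15.]
-85 138 [11. 14. 15.]
-75 136 [11. 14. 15.]
-65 138 [12. 13. 15.]
-55 143 [ 6. 10. 14.]
-45 133 [ 6.  8. 10.]
-35 135 [ 6.  8. 10.]
-25 134 [ 6.  8. 10.]
```

View pics/end.png

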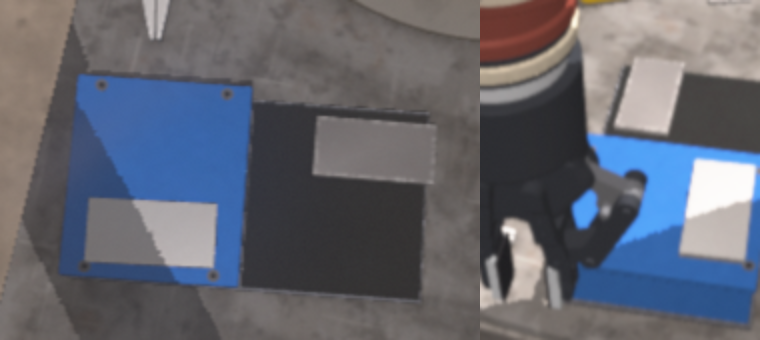

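The end view shows the plate flat on the pad with its plain back up and the plain plate undisturbed. The far end, at crop (436,150), overhangs the pad's end at (429) by about 5 mm. There is time to nudge it fully onto the pad, so I'll measure it and move above the far side.

```bash
python3 - <<'E'
from pl import *
c=cloud("top");k=(c[:,2]>11)&(c[:,2]<17)&(c[:,0]>-175)&(c[:,0]<-10)&(abs(c[:,1])<90)
print(cv2.minAreaRect(c[k,:2].astype(np.float32)),np.percentile(c[k,:2],[1,99],axis=0))
E
python3 -m crank '[{"x":-4.5,"y":0,"z":0,"turn":0},{"x":-4.5,"y":0,"z":0,"turn":0},{"x":-4.5,"y":0,"z":0,"turn":0},{"x":-4.5,"y":0,"z":0,"turn":0},{"x":-4.5,"y":0,"z":0,"turn":0}]' 0|head -1;python3 -m crank '[{"x":-4.5,"y":0,"z":0,"turn":0},{"x":-4.5,"y":0,"z":0,"turn":0},{"x":-4.5,"y":0,"z":0,"turn":0},{"x":-4.5,"y":0,"z":0,"turn":0},{"x":-4.5,"y":0,"z":0,"turn":0}]'|head -1;python3 -m crank '[{"x":-1,"y":0,"z":0,"turn":0},{"x":0,"y":0,"z":0,"turn":0}]'|head -1;python3 st.py|head -1
```

```text
((-84.84407043457031, 0.17828369140625), (150.24671936035156, 138.4523162841797), 88.81623840332031) [[-153.72805714  -68.73088652]
 [ -37.92125956   48.1691321 ]]
time: 13.75
time: 14.25
time: 14.45
t 14.45 stand mm [-193.   -43.6] z 190.1 toolx deg 85.6 F [-0.3  0.9 -0. ] -0.0001670047082746806
```

```bash
python3 -m crank '[{"x":0,"y":0,"z":4,"turn":0},{"x":0,"y":0,"z":4,"turn":0},{"x":0,"y":0,"z":4,"turn":0},{"x":0,"y":0,"z":2,"turn":0},{"x":0,"y":0,"z":1,"turn":0}]'|head -1;python3 st.py|head -1;python3 -m crank '[{"x":0,"y":0,"z":0.9,"turn":0},{"x":0,"y":0,"z":0.7,"turn":0},{"x":0.3,"y":0,"z":0.7,"turn":0},{"x":0.5,"y":0,"z":0.6,"turn":0},{"x":0.3,"y":0,"z":0,"turn":0}]'|head -1;python3 st.py|head -1;python3 -m crank '[{"x":0.2,"y":0,"z":0,"turn":0},{"x":0.2,"y":0,"z":0,"turn":0},{"x":0,"y":0,"z":0,"turn":0}]'|head -1;python3 st.py|head -1
```

```text
time: 14.95
t 14.95 stand mm [-189.  -42.] z 37.1 toolx deg 85.9 F [-0.6  0.1 -0.1] -0.0011583244850760707
time: 15.45
t 15.45 stand mm [-179.3  -43.8] z 10.5 toolx deg 85.8 F [ 0.5  0.1 -0.5] 0.0009401260465099051
time: 15.75
t 15.75 stand mm [-175.7  -44.5] z 11.4 toolx deg 85.8 F [-0.4 -0.8 -0.8] 0.0016386467079592707
```

```bash
python3 -m crank '[{"x":0.5,"y":0,"z":0,"turn":0},{"x":0.5,"y":0,"z":0,"turn":0},{"x":0.5,"y":0,"z":0,"turn":0},{"x":0.5,"y":0,"z":0,"turn":0},{"x":0.4,"y":0,"z":0,"turn":0}]'|head -1;python3 st.py|head -1;python3 -m crank '[{"x":-0.6,"y":0,"z":0,"turn":0},{"x":-0.8,"y":0,"z":0,"turn":0},{"x":-0.8,"y":0,"z":-1,"turn":0},{"x":0,"y":0,"z":-4,"turn":0},{"x":0,"y":0,"z":-4,"turn":0}]'|head -1; python3 -m crank '[{"x":0,"y":0,"z":-4,"turn":0},{"x":-4,"y":0,"z":-4,"turn":0},{"x":-4,"y":0,"z":0,"turn":0},{"x":-4,"y":0,"z":0,"turn":0},{"x":0,"y":0,"z":0,"turn":0}]'|head -1; python3 st.py|head -1;python3 - <<'E'
from h import *
a=cv2.resize(manip.grab_frame("top")[0][170:340,190:430,::-1],(480,340));b=cv2.resize(manip.grab_frame("scene")[0][160:330,230:370,::-1],(280,340))
cv2.imwrite("pics/end2.png",np.hstack([a,b]))
E
python3 pl.py
```

```text
time: 16.25
t 16.25 stand mm [-151.7  -44.4] z 11.2 toolx deg 85.8 F [ 0.3 -2.3  0.6] -0.002873658782579855
time: 16.75
time: 17.25
t 17.25 stand mm [-294.   -43.8] z 177.9 toolx deg 85.5 F [-0.  -0.5  0.2] -0.002850465830246628
scene
-135 64 [12. 13. 15.]
-125 61 [12. 13. 15.]
-115 74 [12. 13. 15.]
-105 70 [12. 13. 14.]
-95 67 [12. 13. 15.]
-85 73 [12. 14. 15.]
-75 76 [12. 13. 15.]
-65 117 [-489.   13.   15.]
-55 123 [-490.   13.   14.]
-45 137 [-488.   12.   15.]
-35 57 [-490. -488. -485.]
-25 56 [-491. -488. -484.]
-15 57 [-490. -487. -485.]
-5 56 [-490. -488. -485.]
5 166 [-498. -482.   55.]
15 249 [-533. -502.   55.]
25 181 [-543.   53.   56.]
35 156 [-541.   54.   55.]
45 171 [-541.   54.   55.]
55 163 [-541.   54.   55.]
top
-145 116 [ 5.  8. 13.]
-135 135 [11. 13. 16.]
-125 136 [12. 13. 15.]
-115 136 [12. 13. 16.]
-105 135 [11. 14. 15.]
-95 136 [12. 13. 16.]
-85 137 [12. 13. 15.]
-75 137 [11. 13. 15.]
-65 134 [11. 13. 15.]
-55 136 [11. 13. 15.]
-45 140 [ 9. 13. 15.]
-35 133 [5. 8. 9.]
-25 134 [ 5.  8. 10.]
-15 132 [5. 7. 9.]
-5 140 [ 5.  7. 10.]
5 151 [52. 54. 56.]
15 146 [53. 54. 56.]
25 152 [52. 54. 56.]
35 148 [52. 54. 56.]
45 152 [52. 55. 57.]
55 146 [53. 55. 56.]
```

View pics/end2.png

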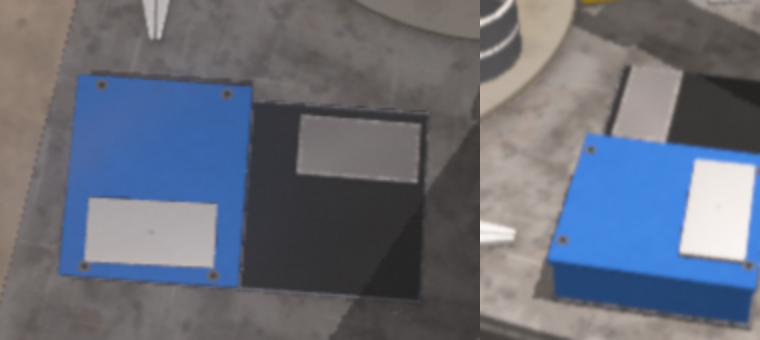

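The plate now lies fully on the pad, crop (298..420, 115..182), flat at 14 mm with its back up. The plain plate hasn't moved and the arm is clear.

```bash
python3 -c "
from plant import manip
print(manip.job_done())"
```

```text
the job is handed in; nothing more can be done
None
```

The welded plate was tipped over the edge, pushed on over, nudged back about 12 mm because it first overhung the pad, and handed in at about 17 s lying flat and fully on the rubber pad, bead face down, with the plain plate left where it was.

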